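# Load and start the bottle steriliser

### The job

Get the feeding bottles ready for the night: open the steriliser's clear cover, lay every bottle that stands on the dresser on its side in a wire cradle of its own (lengthwise, either end first), shut the cover fully and only then press the start button all the way down. Leave the night light, snack cup, pacifier and monitor camera where they are, and let go of everything at the end.

Things in the scene. Friction and masses are not known exactly. Their poses are not given: they have to be found in the camera images.
- steriliser: White tray fixed to the dresser, 156 (x) x 230 mm (y), walls 6 mm thick and 45 mm high, inner floor at 10 mm; in front (-x, robot side) an apron 54 mm deep, 20 mm high. Origin: on the dresser under its centre; x to the hinge side, y left, z up. Three cradles, each two 8 mm steel rods along x, 30 mm apart, rod centres at height 28 mm.
- cradle0 (a point): Where the middle of a bottle's axis lies when it rests on the two rods of the right-hand cradle: 46.7 mm above the dresser, at steriliser x = 0, y = -70 mm. Axes as the steriliser's (x along the rods). On both sides, 35 mm from the cradle's middle line, 8 mm guide stubs (centres at height 42 mm) reach 26 mm in from the front and rear walls.
- cradle1 (a point): Where the middle of a bottle's axis lies when it rests on the two rods of the middle cradle: 46.7 mm above the dresser, at steriliser x = 0, y = 0 mm. Axes as the steriliser's (x along the rods). On both sides, 35 mm from the cradle's middle line, 8 mm guide stubs (centres at height 42 mm) reach 26 mm in from the front and rear walls.
- cradle2 (a point): Where the middle of a bottle's axis lies when it rests on the two rods of the left-hand cradle: 46.7 mm above the dresser, at steriliser x = 0, y = 70 mm. Axes as the steriliser's (x along the rods). On both sides, 35 mm from the cradle's middle line, 8 mm guide stubs (centres at height 42 mm) reach 26 mm in from the front and rear walls.
- cover (a joint): Angle of the clear domed cover (156 x 230 mm, 34 mm deep, open underneath, grey rim; shut, its top is 82 mm high). 0 = shut; grows as it swings up and back about the tray's far edge; 1.57 upright, limit 1.8. Stiff friction hinge, 0.25 N m: it stays at whatever angle it is left (1 to 3 N at the handle moves it). Starts anywhere from shut to 0.3 ajar.
- cover_hinge (a point): Point on the hinge axis at the middle: steriliser x = +78, y = 0, z = 46 mm. The axis is along the steriliser's y.
- cover_handle (a point): Middle of the cover's round steel handle bar: 11 mm thick, 90 mm long along the steriliser's y, 35 mm off the cover's front face on two 8 mm posts 38 mm either side of the middle. In the cover's frame 191 mm from the hinge toward the front and 16 mm above it; shut, it is 62 mm above the dresser, over the apron.
- start (a joint): Travel of the spring-loaded start button: 0 = up, 0.006 m = fully down; takes 4 N; springs back.
- start_top (a point): Centre of the top of the round white start button, 26 mm across in a grey collar 42 mm across, at the left of the apron: steriliser x = -105, y = +88 mm, top 42 mm above the dresser. Pressed straight down.
- bottle0: Amber feeding bottle with a white cap, standing upright on the dresser to the left of the steriliser (may be absent; 2 or 3 are present). Round body of 40 mm diameter up to 82 mm, neck, cap of the same diameter from 88 to 115 mm (whole height 115 mm), 60 to 125 g. Origin: centre of its underside; z along its axis to the cap.
- bottle1: Amber feeding bottle with a white cap, standing upright on the dresser to the left of the steriliser (may be absent; 2 or 3 are present). Round body of 40 mm diameter up to 82 mm, neck, cap of the same diameter from 88 to 115 mm (whole height 115 mm), 60 to 125 g. Origin: centre of its underside; z along its axis to the cap.
- bottle2: Amber feeding bottle with a white cap, standing upright on the dresser to the left of the steriliser (may be absent; 2 or 3 are present). Round body of 40 mm diameter up to 82 mm, neck, cap of the same diameter from 88 to 115 mm (whole height 115 mm), 60 to 125 g. Origin: centre of its underside; z along its axis to the cap.
- bottle0_mid (a point): Middle of bottle0 on its axis, 57.5 mm from the underside.
- bottle1_mid (a point): Middle of bottle1 on its axis, 57.5 mm from the underside.
- bottle2_mid (a point): Middle of bottle2 on its axis, 57.5 mm from the underside.
- night_light: Bystander: yellow-shaded night light, 80 mm tall, 70 mm across, with a small toggle. Origin: centre of underside.
- snack_cup: Bystander: stainless steel snack cup with a grey twist cap, 79 mm tall, 72 mm across. Origin: centre of underside.
- pacifier: Bystander: orange pacifier, 42 mm across, 48 mm tall, teat up. Origin: centre of underside.
- monitor: Bystander: white monitor camera on a round foot 64 mm across, 97 mm tall. Origin: centre of underside.

How it is judged:
On the way, in this order (a step that is already met when the one before it is completed fails the run):
1. the cover is swung open (at least 1.2 rad) (value of joint cover above 1.2 rad), for 0.2 s.
2. every bottle lies in a cradle, let go, with the cover still open ((distance between bottle0_mid and cradle0 below 0.02 m or distance between bottle0_mid and cradle1 below 0.02 m or distance between bottle0_mid and cradle2 below 0.02 m) and angle between the z axis of each of bottle0, bottle1, bottle2 and the x axis of steriliser, either way round below 0.15 rad and linear speed of each of bottle0, bottle1, bottle2 below 0.03 m/s and contact force between each of bottle0, bottle1, bottle2 and the fingers below 0.05 N and (distance between bottle1_mid and cradle0 below 0.02 m or distance between bottle1_mid and cradle1 below 0.02 m or distance between bottle1_mid and cradle2 below 0.02 m) and (distance between bottle2_mid and cradle0 below 0.02 m or distance between bottle2_mid and cradle1 below 0.02 m or distance between bottle2_mid and cradle2 below 0.02 m) and value of joint cover above 0.3 rad), for 0.3 s.
3. the cover is shut over the bottles (value of joint cover below 0.05 rad), for 0.2 s.
4. the start button is pressed all the way down with the cover shut (value of joint start above 0.0045 m and value of joint cover below 0.05 rad), for 0.05 s.
At the end, for the whole second after the job is handed in: Every bottle present lies at rest in a cradle (its middle within 20 mm of the cradle's point, its axis within 0.15 rad of the rods), the cover is shut (below 0.05 rad), and the start button has been pressed (over 4.5 mm) after the cover was shut and has sprung back ((distance between bottle0_mid and cradle0 below 0.02 m or distance between bottle0_mid and cradle1 below 0.02 m or distance between bottle0_mid and cradle2 below 0.02 m) and angle between the z axis of each of bottle0, bottle1, bottle2 and the x axis of steriliser, either way round below 0.15 rad and linear speed of each of bottle0, bottle1, bottle2 below 0.03 m/s and contact force between each of bottle0, bottle1, bottle2 and the fingers below 0.05 N and (distance between bottle1_mid and cradle0 below 0.02 m or distance between bottle1_mid and cradle1 below 0.02 m or distance between bottle1_mid and cradle2 below 0.02 m) and (distance between bottle2_mid and cradle0 below 0.02 m or distance between bottle2_mid and cradle1 below 0.02 m or distance between bottle2_mid and cradle2 below 0.02 m) and value of joint cover below 0.05 rad and value of joint start below 0.002 m); the robot touches nothing.
It fails at once if the night light is moved more than 30 mm (distance of night_light from where it was at the start of the episode above 0.03 m).
It fails at once if the snack cup is moved more than 30 mm (distance of snack_cup from where it was at the start of the episode above 0.03 m).
It fails at once if the pacifier is moved more than 30 mm (distance of pacifier from where it was at the start of the episode above 0.03 m).
It fails at once if the monitor is moved more than 30 mm (distance of monitor from where it was at the start of the episode above 0.03 m).
Of bottle0, bottle1, bottle2 only 2 to 3 are there at a start; the rules pass over those that are not, and their reading is None.
At some moment in a run one of bottle0, bottle1, bottle2 may be knocked a few centimetres aside while the robot is not near it.
It also fails if it takes over 208 s, if anything falls off the work surface, if the arm or the gripper's body presses on something with over 40 N, if the wrist force passes 120 N, or if a joint passes its speed limit or range.

### The arm

A 6-joint arm with a two-finger parallel gripper is mounted at the origin on the work surface. World frame = base frame: x ahead of the robot, y to its left, z up, the work surface at z = 0. Lengths are in m, angles in rad, forces in N, time in s.
With the tool pointing down it reaches from about 0.35 to 0.85 m from the base axis. Payload 8.1 kg.
Tool frame: the origin (TCP) lies between the finger pads; the fingertips stand 25 mm ahead of it and the grasp point (between the pads) lies 6 mm ahead of it; z points along the fingers, y is the line along which they close (so a half turn about z gives the same grasp; the last joint's range is limited). The gripper opens to 93 mm and grips with 3 to 60 N. Pads are 15 mm wide; open, the fingers measure 128 mm over their backs; the gripper's body (75 mm by 188 mm) begins 65 mm behind the grasp point.
Start: joints at [-1.267, 0.13, 1.488, -0, 1.523, -0.085], TCP at [0.227, -0.555, 0.244] pointing down, gripper open.
Joint ranges: [-2.96, 2.96], [-0.89, 2.26], [0.02, 2.5], [-1.34, 4.48], [0, 2.73], [-2.66, 2.66]. Speed limits (rad/s): [2.39, 2.39, 2.79, 3.14, 3.14, 3.14].

### API

Orientations are given as a rotation vector (axis times angle).
In Python, from plant import robot gives the robot as it stands.
- The arm moves only by the tool arm_command, never from a script. Its argument "increments" is text: rows parted by semicolons, each of 5 numbers parted by spaces: the closure, from 0 (fully open) to 1 (shut), then the shift along the tool's x, y, z in mm, then the turn about the tool's z in rad. A call has 1 to 5 rows; each row is the pose to reach, as a shift and turn from the pose commanded when the call began, along the tool's axes at that moment; what a row does not reach only later rows make up. A row lasts 1/10 s, in which the tool goes at most 50 mm and 8.59 degrees, less where a joint would pass 70% of its speed; a pose out of reach is approached as far as the arm can. A call with a gripper value outside its range is refused whole. The fingers move at their own pace and stop on an object; "grip_force" is the grip in N (left out, the last holds). Time passes only in rows, so rows that repeat a pose let the fingers close. It gives the time, the measured TCP pose, the force, the opening and the grip force at its end, in the units of the state.
- robot.read_state(): the state, without advancing time (a new reading comes with each control period).
- robot.read_camera(name): name is "side" or "top" or "wrist"; returns the picture (480x640x3 uint8, blue, green, red); there is no depth.
- robot.camera_model(name): a dict with "fx", "fy", "cx", "cy" (pixels), "eye" and "rotation" of the camera in the world. Camera axes: x right, y down, z forward; pixel columns grow to the right and rows downward; lengths in m; the calibration is good to about 2 mm. A picture is of the moment at which its call begins: read the wrist's pose just before it. camera_model takes no time and is no camera call; for the wrist camera it gives the pose at the moment of the call.
- robot.close_job(): hands the job in; it is judged then, once.
The state is a dict: "t": time; "q": joint angles; "dq": joint speeds; "joint_torque": joint torques, N m; "tool_pos": TCP position; "orientation": TCP orientation; "force": force on the tool from outside, world axes, zero at the start; "wrist_torque": the same for the moment, N m; "opening": finger opening in m; "gripper_force": force on a finger pad.
Only numpy, scipy, OpenCV 4.12 (cv2) and the standard library are available. Lean on these libraries where they do the work, as an engineer would, in place of code of your own. Each camera call takes 0.05 s, during which the arm holds its last target. There are 200 camera calls.

## Working session

There is one attempt and no reset: what is moved stays moved. The work goes in short steps, Python scripts to look and compute and a tool call to move; the robot and the scene stay as the last step left them, time stands still between calls to the robot, and variables do not carry over. Pictures are saved under pics/ and viewed, at most 14 in all, crops included, and the job is handed in when it is done.

Besides the shell and the picture viewer there is one more tool, called as a command line: name --argument value ..., lists and objects as JSON in quotes. arm_command: Moves the arm, as the interface text tells. Its arguments: {"type":"object","properties":{"increments":{"type":"string"},"grip_force":{"type":"number"}},"required":["increments"]}

```bash
mkdir -p pics; ls
cat > h.py <<'E'
import numpy as np, cv2
from scipy.spatial.transform import Rotation as R
from plant import robot
def snap(n,f):
    m=robot.camera_model(n); im=robot.read_camera(n); cv2.imwrite('pics/'+f,im); return im,m
def ray(m,u,v):
    d=np.array(m['rotation'])@np.array([(u-m['cx'])/m['fx'],(v-m['cy'])/m['fy'],1.]); return np.array(m['eye']),d/np.linalg.norm(d)
def atz(m,u,v,z):
    e,d=ray(m,u,v); return e+d*(z-e[2])/d[2]
def proj(m,p):
    c=np.array(m['rotation']).T@(np.array(p)-m['eye']); return np.array([m['fx']*c[0]/c[2]+m['cx'],m['fy']*c[1]/c[2]+m['cy']])
def tri(*rs):
    A=0;b=0
    for e,d in rs:
        P=np.eye(3)-np.outer(d,d);A=A+P;b=b+P@e
    x=np.linalg.solve(A,b); return x,[np.linalg.norm((np.eye(3)-np.outer(d,d))@(x-e)) for e,d in rs]
E
python3 - <<'E'
from h import *
for n in ('top','side'):
    im,m=snap(n,n+'0.png'); print(n,m)
s=robot.read_state(); print(s['tool_pos'],s['orientation'],s['opening'],s['t'])
E
```

```text
pics
top {'fx': 568.1847297770283, 'fy': 568.1847297770283, 'cx': 319.29247566630005, 'cy': 246.81101305810367, 'eye': array([ 0.35999155, -0.05908701,  1.20475764]), 'rotation': array([-2.11580478,  2.14601502, -0.16830805])}
side {'fx': 488.7222701546545, 'fy': 488.7222701546545, 'cx': 319.05204331390433, 'cy': 242.7822007502881, 'eye': array([-0.04351797,  0.88864086,  0.75771057]), 'rotation': array([-0.75126539,  2.42091846, -1.35669089])}
[ 0.22731806 -0.55475958  0.24268062] [-3.08075891e+00 -6.06578209e-01  2.56995366e-04] 0.092832786898072 0.1
```

View pics/top0.png

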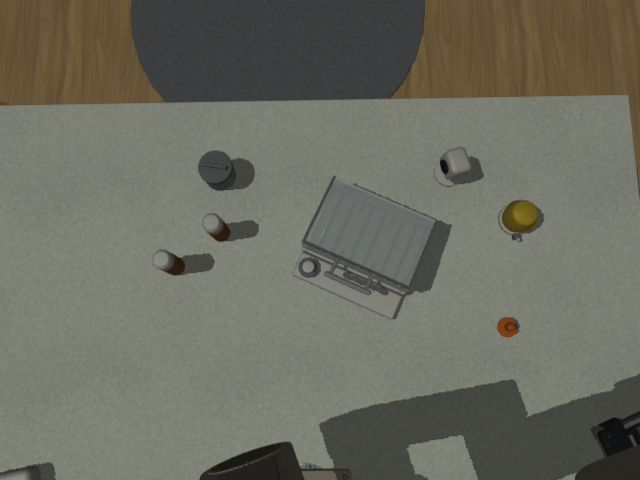

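View pics/side0.png

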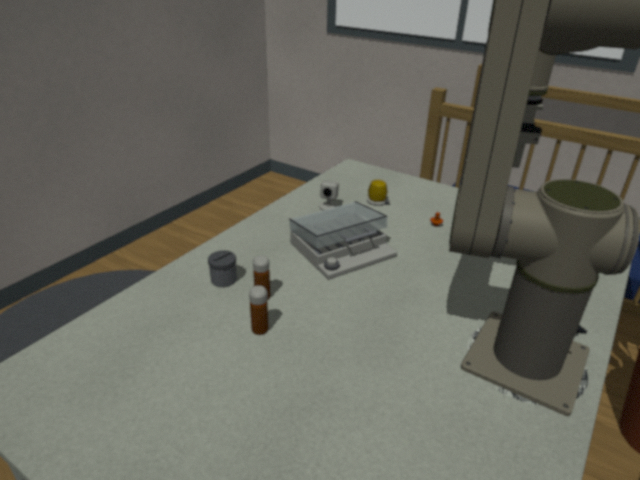

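The top view shows two bottles, with caps at (164,260) and (213,223), the steriliser around (368,235), and its button at (309,267). The snack cup is at (217,168), the monitor at (455,163), the light at (520,215) and the pacifier at (508,327). The side view agrees. I'll enlarge both views to measure.

```bash
sed -i "s/m=robot.camera_model(n); im/m=robot.camera_model(n); m['rotation']=R.from_rotvec(m['rotation']).as_matrix(); im/" h.py
python3 - <<'E'
import cv2,numpy as np
def up(f,x0,y0,w,h,k,o):
    c=cv2.resize(cv2.imread('pics/'+f)[y0:y0+h,x0:x0+w],None,fx=k,fy=k,interpolation=cv2.INTER_CUBIC)
    c=cv2.convertScaleAbs(c,alpha=1.4,beta=10)
    for i in range(0,w,20): cv2.putText(c,str(x0+i),(i*k,10),0,.35,(0,0,255),1); cv2.line(c,(i*k,12),(i*k,18),(0,0,255),1)
    for i in range(0,h,20): cv2.putText(c,str(y0+i),(0,i*k+4),0,.35,(0,0,255),1)
    cv2.imwrite('pics/'+o,c)
up('top0.png',285,170,160,150,4,'c1.png')
up('side0.png',240,190,160,150,4,'c2.png')
up('top0.png',140,140,120,140,4,'c3.png')
E
```

```text
(no output)
```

View pics/c1.png

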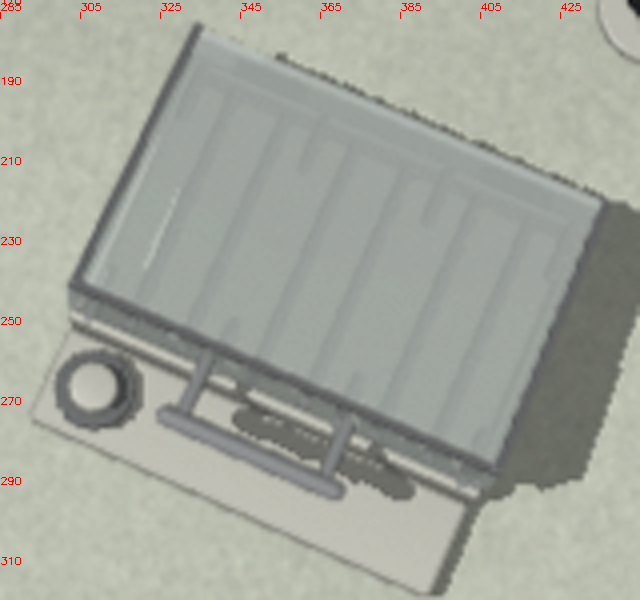

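View pics/c2.png

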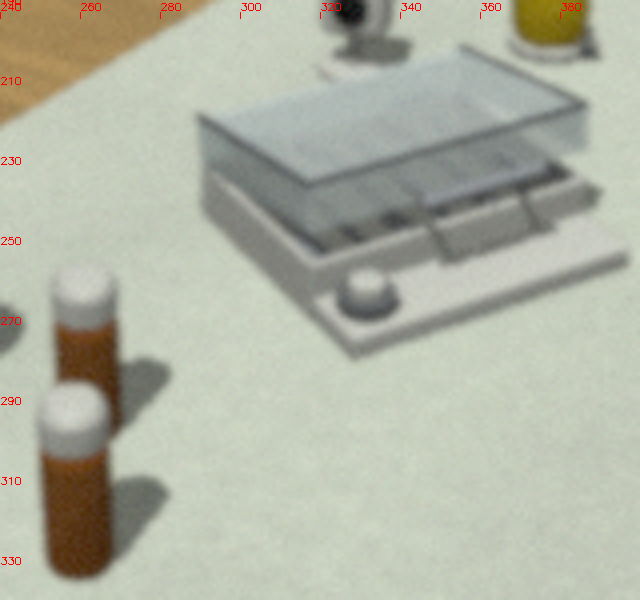

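View pics/c3.png

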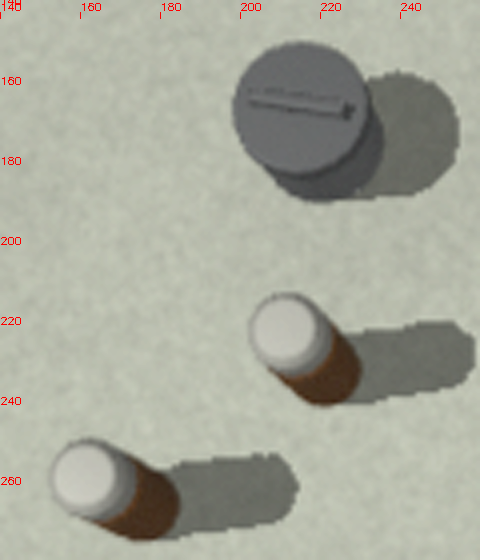

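Readings from the crops, in full-image pixels:

| Feature | Top | Side |
|---|---|---|
| Button | (308.8,266.3) | (332,260.8) |
| Handle ends | (325.5,273.3), (370,293) | (351.8,255.5), (377.5,247.5) |
| Apron front corners | (293,275), (392,318.5) | – |
| Bottle caps | A (161,259.5), B (211,222.5) | A (258.8,288), B (261,258.5) |

The cover is ajar.

Run:
```python
from h import *
np.set_printoptions(precision=4,suppress=True)
T=robot.camera_model('top');S=robot.camera_model('side')
for m in (T,S): m['rotation']=R.from_rotvec(m['rotation']).as_matrix()
P={'btn':((308.75,266.25),(332,260.75)),'hL':((325.5,273.25),(351.75,255.5)),'hR':((370,293),(377.5,247.5)),'A':((161,259.5),(258.75,288)),'B':((211,222.5),(261.2,258.5))}
X={}
for k,(a,b) in P.items():
    x,r=tri(ray(T,*a),ray(S,*b)); X[k]=x; print(k,x,np.round(r,4))
l=atz(T,293,275,.02);r=atz(T,392,318.5,.02); print(l,r,np.linalg.norm(l-r))
y=(l-r)/np.linalg.norm(l-r); yaw=np.arctan2(-y[0],y[1]); print('yaw apron',yaw)
d=(X['hL']-X['hR']);print('yaw handle',np.arctan2(-d[0],d[1]),np.linalg.norm(d))
xx=np.array([np.cos(yaw),np.sin(yaw),0]);yy=np.array([-np.sin(yaw),np.cos(yaw),0])
print('centre from apron',(l+r)/2+xx*.132)
b=atz(T,308.75,266.25,.042); print('centre from btn',b+xx*.105-yy*.088)
for k,z in(('A',.115),('B',.115)): print(k,atz(T,*P[k][0],z))
print(robot.read_state()['t'],R.from_rotvec(robot.read_state()['orientation']).as_matrix())
```

```text
btn [ 0.5139 -0.0288  0.0374] [0.0013 0.0013]
hL [ 0.4884 -0.0674  0.0455] [0.0116 0.0116]
hR [ 0.4519 -0.156   0.0371] [0.0066 0.0066]
A [0.5214 0.2553 0.1193] [0.0002 0.0002]
B [0.5936 0.1603 0.116 ] [0.0005 0.0005]
[0.4994 0.0055 0.02  ] [ 0.406  -0.1988  0.02  ] 0.22464760157058802
yaw apron -0.4289414746567639
yaw handle -0.3912489666321749 0.09623742522171251
centre from apron [ 0.5728 -0.1515  0.02  ]
centre from btn [ 0.5734 -0.152   0.042 ]
A [0.5223 0.2567 0.115 ]
B [0.5942 0.1607 0.115 ]
0.1 [[ 0.9254  0.3791 -0.0005]
 [ 0.3791 -0.9254  0.0016]
 [ 0.0002 -0.0017 -1.    ]]
```

```bash
cat >> h.py <<'E'
np.set_printoptions(precision=4,suppress=True)
YAW=-0.423; C=np.array([.573,-.1515,0]); Rs=R.from_euler('z',YAW).as_matrix()
W=lambda p: C+Rs@np.array(p,float)
L=lambda p: Rs.T@(np.array(p)-C)
def cov(u,w,th,y=0): return W([.078-(u*np.cos(th)-w*np.sin(th)),y,.046+u*np.sin(th)+w*np.cos(th)])
E
python3 - <<'E'
from h import *
T=robot.camera_model('top');S=robot.camera_model('side')
for m in (T,S): m['rotation']=R.from_rotvec(m['rotation']).as_matrix()
for k,a,b in (('FL',(304.5,241.25),(317,236.25)),('FR',(408.75,287.5),(386.75,215.75)),('BL',(334.25,177),(290,219.5))):
    x,r=tri(ray(T,*a),ray(S,*b)); print(k,x,L(x),np.round(r,4))
for th in (0,.1,.2,.3):
    print(th,[(proj(T,p),proj(S,p)) for p in (cov(.191,.016,th,.045),cov(.191,.016,th,-.045))], [(proj(T,p),proj(S,p)) for p in (cov(.156,.036,th,.115),cov(.156,.036,th,-.115))])
print([proj(T,W(p)) for p in((-.132,.115,.02),(-.132,-.115,.02),(-.105,.088,.042))])
E
```

```text
FL [ 0.5567 -0.0219  0.1009] [-0.068   0.1115  0.1009] [0.0002 0.0002]
FR [ 0.4601 -0.2243  0.1035] [-0.0731 -0.1127  0.1035] [0.0021 0.0021]
BL [ 0.6924 -0.084   0.0788] [0.0812 0.1106 0.0788] [0.0011 0.0011]
0 [(array([326.3041, 277.5016]), array([347.1391, 249.9922])), (array([367.4349, 295.2127]), array([374.2645, 241.0526]))] [(array([301.1875, 246.6301]), array([317.8046, 244.5373])), (array([407.7681, 292.2183]), array([387.0265, 222.8802]))]
0.1 [(array([326.8379, 275.2611]), array([346.9523, 243.4531])), (array([368.6439, 293.2483]), array([374.2511, 234.662 ]))] [(array([301.7594, 243.3419]), array([317.0304, 238.7396])), (array([409.7481, 289.4779]), array([386.5629, 217.4488]))]
0.2 [(array([327.7696, 272.0907]), array([346.3461, 236.6218])), (array([370.2517, 290.3471]), array([373.8017, 228.0001]))] [(array([302.6686, 239.3138]), array([315.9396, 232.8081])), (array([412.035 , 285.9692]), array([385.7402, 211.9172]))]
0.3 [(array([329.1071, 267.9839]), array([345.3222, 229.5875])), (array([372.258 , 286.4989]), array([372.9156, 221.1538]))] [(array([303.9166, 234.5677]), array([314.544 , 226.8203])), (array([414.6123, 281.7065]), array([384.5665, 206.3566]))]
[array([292.0263, 274.8214]), array([393.6507, 318.7574]), array([308.6805, 266.8055])]
```

```bash
cat >> h.py <<'E'
def to(g,head):
    "increments (mm, rad) from here to grasp point g with tool-x heading head"
    s=robot.read_state(); M=R.from_rotvec(s['orientation']).as_matrix()
    t=np.array(g,float)+[0,0,.006]
    d=M.T@(t-s['tool_pos'])*1000; h=np.arctan2(M[1,0],M[0,0]); q=s['q']
    turn=-((head-h+np.pi)%(2*np.pi)-np.pi)
    print('to',np.round(g,3),'shift',np.round(d,1),'turn',round(turn,3),'q6 after ~',round(np.arctan2(t[1],t[0])+1.571-head,2),'| t',round(s['t'],2),'open',round(s['opening'],4),'F',np.round(s['force'],1))
E
python3 - <<'E'
from h import *
h=cov(.191,.016,.14); print(h)
to(h+[0,0,.1],YAW+np.pi/2)
for a in (.14,.4,.6,.8,1,1.2,1.4,1.6): print(a,cov(.191,.016,a),np.round(L(cov(.191,.016,a)),3))
E
```

```text
[ 0.4737 -0.1068  0.0885]
to [ 0.474 -0.107  0.188] shift [ 397.8 -321.    48.8] turn -0.759 q6 after ~ 0.2 | t 0.1 open 0.0928 F [-0.7 -0.7 -0.9]
0.14 [ 0.4737 -0.1068  0.0885] [-0.109 -0.     0.088]
0.4 [ 0.4894 -0.1139  0.1351] [-0.092  0.     0.135]
0.6 [ 0.5086 -0.1225  0.1671] [-0.071  0.     0.167]
0.8 [ 0.5332 -0.1336  0.1942] [-0.044 -0.     0.194]
1 [ 0.5623 -0.1467  0.2154] [-0.012  0.     0.215]
1.2 [ 0.5946 -0.1612  0.2298] [ 0.024 -0.     0.23 ]
1.4 [ 0.6289 -0.1767  0.2369] [ 0.061 -0.     0.237]
1.6 [ 0.6638 -0.1924  0.2365] [ 0.1   -0.     0.236]
```

arm_command --increments "0 200 -160 0 -0.4;0 200 -160 0 -0.4;0 200 -160 0 -0.4;0 200 -160 0 -0.4;0 200 -160 0 -0.4" --grip_force 20

```text
t: 0.6
tool_pos: [0.3492, -0.3347, 0.2432]
orientation: [-2.9, -1.207, 0.0]
force: [0.8, -0.5, -0.0]
opening: 0.093
gripper_force: 0.0
```

Run:
```python
from h import *
h=cov(.191,.016,.14)
to(h+[0,0,.1],YAW+np.pi/2)
```

```text
to [ 0.474 -0.107  0.188] shift [249.4 -72.4  48.8] turn -0.359 q6 after ~ 0.2 | t 0.6 open 0.093 F [ 0.8 -0.5 -0. ]
```

arm_command --increments "0 249 -72 30 -0.36;0 249 -72 30 -0.36;0 249 -72 30 -0.36;0 249 -72 30 -0.36;0 249 -72 30 -0.36"

```text
t: 1.1
tool_pos: [0.4685, -0.1168, 0.2145]
orientation: [2.637, 1.707, -0.0]
force: [1.2, -0.3, 0.5]
opening: 0.093
gripper_force: 0.0
```

arm_command --increments "0 0 0 0 0;0 0 0 0 0"

```text
t: 1.3
tool_pos: [0.468, -0.1176, 0.2143]
orientation: [-2.634, -1.711, 0.002]
force: [-0.4, -0.4, 0.3]
opening: 0.0931
gripper_force: 0.0
```

Run:
```python
from h import *
h=cov(.191,.016,.14)
to(h+[0,0,.06],YAW+np.pi/2)
im,m=snap('wrist','w1.png')
print([proj(m,cov(.191,.016,.14,y)) for y in (.045,-.045)],m['eye'])
for y in (.045,-.045):
    u=proj(m,cov(.191,.016,.14,y)).astype(int); cv2.drawMarker(im,tuple(int(v) for v in u),(0,0,255),0,14,1)
for p in ((-.105,.088,.042),(-.132,.115,.02),(-.132,-.115,.02),(.078,.115,.046),(.078,-.115,.046),(-.078,.115,.045),(-.078,-.115,.045)): cv2.drawMarker(im,tuple(int(v) for v in proj(m,W(p))),(0,255,0),0,14,1)
cv2.imwrite('pics/w1.png',im)
```

```text
to [ 0.474 -0.107  0.148] shift [12.2  0.9 59.8] turn 0.004 q6 after ~ 0.2 | t 1.3 open 0.0931 F [-0.4 -0.4  0.3]
[array([320.9438, 163.7063]), array([320.4037, 274.9979])] [ 0.4965 -0.0542  0.3569]
```

View pics/w1.png

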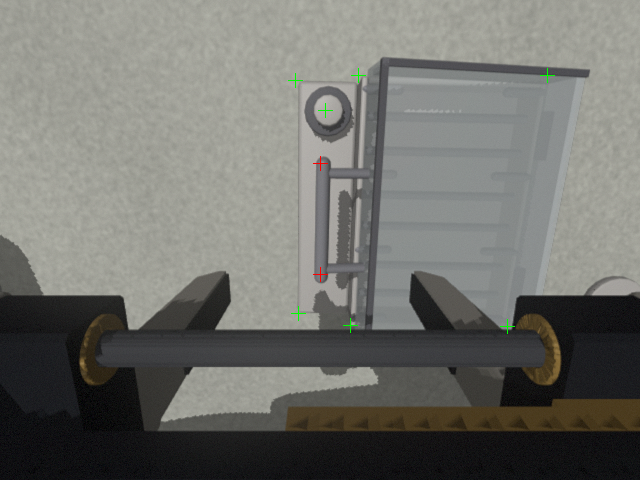

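The wrist view confirms the model: the handle bar runs from (322,158) to (322,282), close to the prediction, and the button is at (327,110). I'll narrow the fingers before descending over the bar.

arm_command --increments "0.8 12 1 60 0.004;0.8 12 1 60 0.004;0.8 12 1 60 0.004;0.8 12 1 60 0.004;0.8 12 1 60 0.004"

```text
t: 1.85
tool_pos: [0.4748, -0.1094, 0.1569]
orientation: [2.64, 1.699, 0.002]
force: [-0.6, -0.7, -0.2]
opening: 0.0578
gripper_force: 0.0
```

Run:
```python
from h import *
h=cov(.191,.016,.14)
to(h+[0,0,.008],YAW+np.pi/2)
```

```text
to [ 0.474 -0.107  0.096] shift [ 1.9 -2.2 54.4] turn -0.004 q6 after ~ 0.2 | t 1.85 open 0.0578 F [-0.6 -0.7 -0.2]
```

arm_command --increments "0.8 2 0 0 0;0.8 2 0 0 0;0.8 2 0 0 0;0.8 2 0 0 0;0.8 2 0 0 0"

```text
t: 2.35
tool_pos: [0.4747, -0.1064, 0.1549]
orientation: [2.641, 1.702, 0.0]
force: [0.2, 0.6, -0.0]
opening: 0.02
gripper_force: 0.0
```

Run:
```python
from h import *
h=cov(.191,.016,.14)
to(h+[0,0,.008],YAW+np.pi/2)
```

```text
to [ 0.474 -0.107  0.096] shift [-0.8 -0.8 52.4] turn -0.003 q6 after ~ 0.2 | t 2.35 open 0.02 F [ 0.2  0.6 -0. ]
```

arm_command --increments "0.8 0 0 20 0;0.8 0 0 40 0;0.8 0 0 52 0;0.8 0 0 52 0"

```text
t: 2.75
tool_pos: [0.4732, -0.1059, 0.1008]
orientation: [-2.638, -1.7, 0.004]
force: [-1.5, -0.7, -0.7]
opening: 0.0179
gripper_force: 0.0
```

arm_command --increments "1 0 0 0 0;1 0 0 0 0;1 0 0 0 0" --grip_force 20

```text
t: 3.05
tool_pos: [0.4747, -0.1064, 0.1036]
orientation: [-2.641, -1.702, 0.0]
force: [-4.7, 2.0, 2.0]
opening: 0.0101
gripper_force: 20.0
```

Run:
```python
from h import *
s=robot.read_state(); g=s['tool_pos']-np.array([0,0,.006]); print('g local',L(g))
for th in (.5,.85,1.2,1.55,1.65): to(g+cov(.191,.016,th)-cov(.191,.016,.14),YAW+np.pi/2)
```

```text
g local [-0.1081  0.0008  0.0976]
to [ 0.499 -0.117  0.161] shift [  0.1  26.9 -63.1] turn -0.003 q6 after ~ 0.19 | t 3.05 open 0.0101 F [-4.7  2.   2. ]
to [ 0.541 -0.136  0.209] shift [   0.2   72.8 -111.6] turn -0.003 q6 after ~ 0.18 | t 3.05 open 0.0101 F [-4.7  2.   2. ]
to [ 0.596 -0.161  0.239] shift [   0.4  132.6 -141.3] turn -0.003 q6 after ~ 0.16 | t 3.05 open 0.0101 F [-4.7  2.   2. ]
to [ 0.656 -0.188  0.246] shift [   0.6  198.9 -148.8] turn -0.003 q6 after ~ 0.14 | t 3.05 open 0.0101 F [-4.7  2.   2. ]
to [ 0.673 -0.196  0.244] shift [   0.7  217.9 -146.7] turn -0.003 q6 after ~ 0.14 | t 3.05 open 0.0101 F [-4.7  2.   2. ]
```

arm_command --increments "1 0 6 -20 0;1 0 15.5 -43 0;1 0 27 -63 0;1 0 41 -81.5 0;1 0 57 -98 0"

```text
t: 3.55
tool_pos: [0.5254, -0.13, 0.2027]
orientation: [-2.639, -1.701, 0.004]
force: [-11.2, 0.8, 6.8]
opening: 0.0106
gripper_force: 20.0
```

Run:
```python
from h import *
s=robot.read_state(); g=s['tool_pos']-np.array([0,0,.006]); print('g local',L(g))
for th in (.85,.97,1.1,1.2,1.3,1.4,1.5,1.55,1.65): to(W([-.1081,.0008,.0976])+cov(.191,.016,th)-cov(.191,.016,.14),YAW+np.pi/2)
```

```text
g local [-0.0522  0.0001  0.1967]
to [ 0.541 -0.136  0.209] shift [  0.7  16.9 -12.5] turn -0.003 q6 after ~ 0.18 | t 3.55 open 0.0106 F [-11.2   0.8   6.8]
to [ 0.559 -0.144  0.222] shift [  0.8  36.2 -25.1] turn -0.003 q6 after ~ 0.17 | t 3.55 open 0.0106 F [-11.2   0.8   6.8]
to [ 0.579 -0.153  0.233] shift [  0.8  58.5 -36.1] turn -0.003 q6 after ~ 0.16 | t 3.55 open 0.0106 F [-11.2   0.8   6.8]
to [ 0.596 -0.161  0.239] shift [  0.9  76.6 -42.5] turn -0.003 q6 after ~ 0.16 | t 3.55 open 0.0106 F [-11.2   0.8   6.8]
to [ 0.613 -0.168  0.243] shift [  0.9  95.2 -47. ] turn -0.003 q6 after ~ 0.15 | t 3.55 open 0.0106 F [-11.2   0.8   6.8]
to [ 0.63  -0.176  0.246] shift [  1.  114.2 -49.7] turn -0.003 q6 after ~ 0.15 | t 3.55 open 0.0106 F [-11.2   0.8   6.8]
to [ 0.647 -0.184  0.247] shift [  1.  133.3 -50.5] turn -0.003 q6 after ~ 0.15 | t 3.55 open 0.0106 F [-11.2   0.8   6.8]
to [ 0.656 -0.188  0.246] shift [  1.1 142.9 -50.2] turn -0.003 q6 after ~ 0.14 | t 3.55 open 0.0106 F [-11.2   0.8   6.8]
to [ 0.674 -0.196  0.244] shift [  1.1 161.9 -48.1] turn -0.003 q6 after ~ 0.14 | t 3.55 open 0.0106 F [-11.2   0.8   6.8]
```

arm_command --increments "1 0 13 -12 0;1 0 34 -25 0;1 0 56 -36 0;1 0 75 -42.5 0;1 0 94 -47 0"

```text
t: 4.05
tool_pos: [0.6131, -0.1704, 0.2502]
orientation: [2.639, 1.699, 0.0]
force: [-2.9, -2.1, 0.5]
opening: 0.0102
gripper_force: 20.0
```

Run:
```python
from h import *
for th in (1.4,1.5,1.55,1.65): to(W([-.1081,.0008,.0976])+cov(.191,.016,th)-cov(.191,.016,.14),YAW+np.pi/2)
```

```text
to [ 0.63  -0.176  0.246] shift [ 1.7 17.8 -1.8] turn -0.004 q6 after ~ 0.15 | t 4.05 open 0.0102 F [-2.9 -2.1  0.5]
to [ 0.647 -0.184  0.247] shift [ 1.8 37.  -2.4] turn -0.004 q6 after ~ 0.15 | t 4.05 open 0.0102 F [-2.9 -2.1  0.5]
to [ 0.656 -0.188  0.246] shift [ 1.8 46.5 -2.1] turn -0.004 q6 after ~ 0.14 | t 4.05 open 0.0102 F [-2.9 -2.1  0.5]
to [ 0.674 -0.196  0.244] shift [ 1.9 65.6  0.1] turn -0.004 q6 after ~ 0.14 | t 4.05 open 0.0102 F [-2.9 -2.1  0.5]
```

Then release and rise.

arm_command --increments "1 0 18 -2 0;1 0 37 -2.4 0;1 0 52 -2 0;1 0 66 0 0;1 0 66 0 0"

```text
t: 4.55
tool_pos: [0.6737, -0.1984, 0.249]
orientation: [2.639, 1.698, 0.001]
force: [0.5, -4.9, 1.1]
opening: 0.0102
gripper_force: 20.0
```

arm_command --increments "0.8 0 0 0 0;0.8 0 0 0 0;0.8 0 0 -25 0;0.5 0 0 -60 0;0.4 0 0 -60 0"

```text
t: 5.05
tool_pos: [0.6741, -0.1962, 0.315]
orientation: [2.634, 1.698, 0.009]
force: [0.3, -0.2, 0.7]
opening: 0.0303
gripper_force: 0.0
```

Run:
```python
from h import *
T,mT=snap('top','t1.png');S,mS=snap('side','s1.png')
for im,m in((T,mT),(S,mS)):
    for y in(.045,-.045): cv2.drawMarker(im,tuple(int(v) for v in proj(m,cov(.191,.016,1.65,y))),(0,0,255),0,8,1)
cv2.imwrite('pics/o1.png',np.hstack([cv2.resize(T[130:330,130:450],None,fx=1.25,fy=1.25),cv2.resize(S[150:350,150:470],None,fx=1.25,fy=1.25)]))
# diff from the first shots around the bottles
A=cv2.imread('pics/s0.png') if 0 else cv2.imread('pics/side0.png'); 
print(cv2.absdiff(A,S)[240:345,235:285].max(), cv2.absdiff(cv2.imread('pics/top0.png'),T)[140:290,140:250].max())
to([.522,.256,.2],.456)
```

```text
18 29
to [0.522 0.256 0.2  ] shift [ 349.3 -324.4  102.9] turn 0.689 q6 after ~ 1.57 | t 5.15 open 0.0375 F [ 0.   0.5 -0.2]
```

View pics/o1.png

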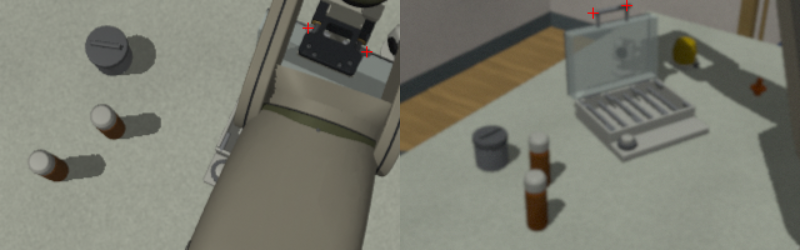

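The cover now stands at about 1.65 rad. In the side view the rods are visible and both bottles stand where they were. Next I'll go to bottle A.

arm_command --increments "0 350 -325 50 -0.75;0 350 -325 50 -0.75;0 350 -325 50 -0.75;0 350 -325 50 -0.75;0 350 -325 50 -0.75"

```text
t: 5.65
tool_pos: [0.5917, 0.0416, 0.2799]
orientation: [-1.825, -2.555, 0.002]
force: [0.9, 0.2, -0.2]
opening: 0.0776
gripper_force: 0.0
```

Run:
```python
from h import *
to([.522,.256,.2],2.718)
```

```text
to [0.522 0.256 0.2  ] shift [225.4   3.7  74.1] turn -0.817 q6 after ~ -0.69 | t 5.65 open 0.0776 F [ 0.9  0.2 -0.2]
```

arm_command --increments "0 225 4 50 -0.73;0 225 4 50 -0.73;0 225 4 50 -0.73;0 225 4 50 -0.73;0 225 4 50 -0.73"

```text
t: 6.15
tool_pos: [0.5228, 0.2571, 0.2292]
orientation: [-0.789, -3.037, 0.002]
force: [1.2, -0.6, -0.2]
opening: 0.0931
gripper_force: 0.0
```

arm_command --increments "0 0 0 0 -0.08;0 0 0 0 -0.08"

```text
t: 6.35
tool_pos: [0.5241, 0.2551, 0.2299]
orientation: [-0.675, -3.066, 0.003]
force: [0.7, 0.4, -0.2]
opening: 0.093
gripper_force: 0.0
```

Run:
```python
from h import *
to([.522,.256,.2],2.718)
im,m=snap('wrist','w2.png')
for p in ([.522,.256,.115],[.594,.1605,.115],[.522,.256,0],[.594,.1605,0]): print(proj(m,p)); cv2.drawMarker(im,tuple(int(v) for v in proj(m,p)),(0,0,255),0,14,1)
cv2.imwrite('pics/w2.png',im)
```

```text
to [0.522 0.256 0.2  ] shift [ 2.2 -0.  23.9] turn -0.01 q6 after ~ -0.69 | t 6.35 open 0.093 F [ 0.7  0.4 -0.2]
[320.6968 238.1457]
[254.0349 358.4856]
[320.5893 211.5083]
[272.2831 300.4808]
```

View pics/w2.png

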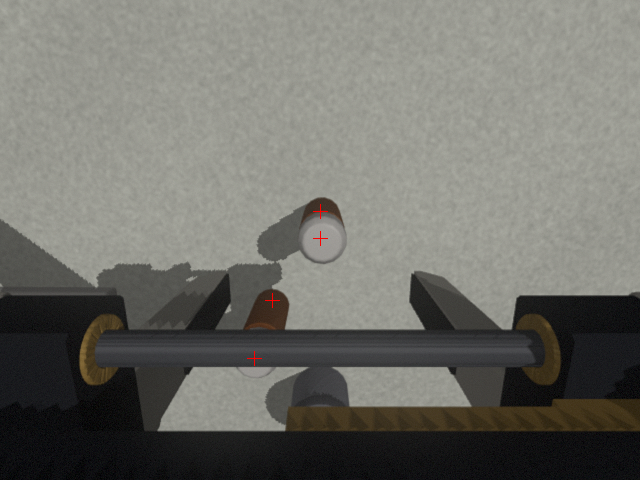

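The wrist view shows bottle A's cap at (323,239), 2 px from the prediction. I'll descend to cap height and grip lightly enough to carry it.

arm_command --increments "0 2 1 45 -0.01;0 2 1 85 -0.01;0 2 1 120 -0.01;0 2 1 124 -0.01;0 2 1 124 -0.01"

```text
t: 6.9
tool_pos: [0.5238, 0.255, 0.1071]
orientation: [-0.669, -3.067, 0.002]
force: [-0.5, 0.1, 0.1]
opening: 0.0932
gripper_force: 0.0
```

arm_command --increments "1 0 0 0 0;1 0 0 0 0;1 0 0 0 0;1 0 0 0 0;1 0 0 0 0" --grip_force 10

```text
t: 7.4
tool_pos: [0.5246, 0.2562, 0.1085]
orientation: [0.665, 3.07, 0.001]
force: [-0.6, 0.3, -0.4]
opening: 0.0576
gripper_force: 0.0
```

arm_command --increments "1 0 0 0 0;1 0 0 0 0;1 0 0 0 0;1 0 0 0 0" --grip_force 10

```text
t: 7.8
tool_pos: [0.5243, 0.2561, 0.1078]
orientation: [-0.665, -3.07, -0.0]
force: [-0.0, -0.4, -0.6]
opening: 0.0385
gripper_force: 10.0
```

Run:
```python
from h import *
to([.48,.06,.15],2.718)
print(robot.read_state()['tool_pos'],robot.read_state()['gripper_force'])
```

```text
to [0.48 0.06 0.15] shift [ -40.8 -196.8  -48.2] turn -0.003 q6 after ~ -1.02 | t 7.8 open 0.0385 F [-0.  -0.4 -0.6]
[0.5243 0.2561 0.1078] 10.000067449291237
```

arm_command --increments "1 0 0 -20 0;1 0 0 -45 0;1 -10 -48 -45 0;1 -20 -96 -45 0;1 -30 -144 -45 0"

```text
t: 8.3
tool_pos: [0.4914, 0.1114, 0.1528]
orientation: [0.663, 3.071, -0.0]
force: [1.4, -0.2, -1.8]
opening: 0.0387
gripper_force: 10.0
```

arm_command --increments "1 -11 -40 0 0;1 -11 -53 0 0;1 -11 -53 0 0;1 -11 -53 35 0;1 -11 -53 35 0"

```text
t: 8.8
tool_pos: [0.4774, 0.0608, 0.1141]
orientation: [-0.663, -3.064, 0.001]
force: [-1.6, 0.6, -2.4]
opening: 0.0391
gripper_force: 10.0
```

Run:
```python
from h import *
s=robot.read_state();print(s['gripper_force'],s['opening'])
to([.48,.06,.102],2.718)
```

```text
10.000001962398528 0.03910932830504196
to [0.48  0.06  0.102] shift [-2.7  0.4  6. ] turn -0.003 q6 after ~ -1.02 | t 8.8 open 0.0391 F [-1.6  0.6 -2.4]
```

arm_command --increments "1 0 0 5 0;1 0 0 6 0;1 0 0 6 0" --grip_force 4

```text
t: 9.1
tool_pos: [0.4807, 0.0603, 0.1127]
orientation: [0.664, 3.07, 0.0]
force: [-1.1, 0.8, -1.0]
opening: 0.039
gripper_force: 4.0
```

Run:
```python
from h import *
s=robot.read_state();print(s['gripper_force'],s['opening'],s['tool_pos'],s['force'])
```

```text
3.999964325776091 0.03895395943511297 [0.4807 0.0603 0.1127] [-1.1407  0.8326 -1.0393]
```

arm_command --increments "1 0 0 5.5 0;1 0 0 5.5 0;1 10 0 5 0;1 18 0 4.5 0;1 27 0 5 0" --grip_force 4

```text
t: 9.6
tool_pos: [0.4549, 0.0712, 0.1071]
orientation: [0.665, 3.07, 0.0]
force: [1.1, -0.5, 4.9]
opening: 0.0391
gripper_force: 4.0
```

Run:
```python
from h import *
s=robot.read_state();print(s['gripper_force'],s['opening'],s['tool_pos'],s['force'])
im,m=snap('side','s2.png'); u=proj(m,s['tool_pos']).astype(int); print(u)
cv2.imwrite('pics/s2c.png',cv2.resize(im[u[1]-60:u[1]+90,u[0]-80:u[0]+80],None,fx=2.5,fy=2.5))
```

```text
4.000563118024729 0.03914663864864233 [0.4549 0.0712 0.1071] [ 1.0904 -0.4605  4.9177]
[330 263]
```

View pics/s2c.png

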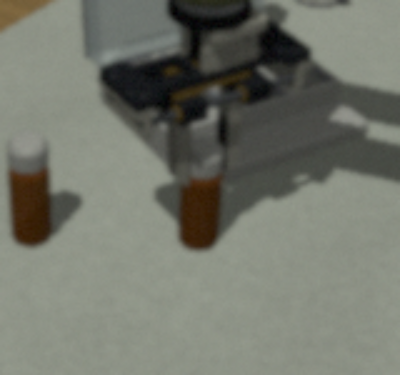

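The crop shows bottle A in the fingers, only slightly leaned. I'll measure its axis numerically from the amber pixels.

```bash
cat >> h.py <<'E'
def amber(im,lo=(300,200),hi=(380,340)):
    b,g,r=[im[:,:,i].astype(int) for i in range(3)]
    k=((r-b>35)&(r<190)&(g<.75*r)).astype(np.uint8); k[:lo[1]]=0;k[hi[1]:]=0;k[:,:lo[0]]=0;k[:,hi[0]:]=0
    n,l,st,c=cv2.connectedComponentsWithStats(k)
    if n<2: return None
    i=1+np.argmax(st[1:,4]); v,u=np.nonzero(l==i); return u,v
E
python3 - <<'E'
from h import *
im=cv2.imread('pics/s2.png'); m=robot.camera_model('side'); m['rotation']=R.from_rotvec(m['rotation']).as_matrix()
u,v=amber(im)
for y in range(v.min(),v.max()+1,3): print(y,u[v==y].min(),u[v==y].max(),u[v==y].mean())
g=np.array([.4549,.0712,.101]);d=np.array([-np.cos(YAW),-np.sin(YAW),0])
for f in np.radians([0,8,15,22]):
    ax=np.sin(f)*d+np.cos(f)*np.array([0,0,1]); print(np.degrees(f),[proj(m,g-ax*s) for s in (.02,.06,.1)])
E
```

```text
274 336 337 336.5
277 326 336 331.0
280 323 336 329.5
283 323 336 329.5
286 323 336 329.5
289 323 335 329.0
292 323 335 329.0
295 323 335 329.0
298 323 334 328.5
301 327 331 329.0
0.0 [array([330.4075, 272.5222]), array([329.8707, 285.9388]), array([329.3525, 298.8886])]
8.0 [array([329.777 , 271.8751]), array([328.0208, 283.9745]), array([326.3362, 295.5813])]
14.999999999999998 [array([329.2407, 271.2116]), array([326.4556, 281.9859]), array([323.7964, 292.2731])]
22.0 [array([328.7269, 270.4674]), array([324.9615, 279.776 ]), array([321.3807, 288.6283])]
```

Bottle A stayed upright and its base slid, so pressing it flat does not tip it. New plan:
1. Regrip near mid-body.
2. Tip it against the apron's front face, which acts as a positive stop.
3. Tighten the grip to lock the tilt and lay it straight onto the rods.

arm_command --increments "0.4 0 0 -1 0;0.4 0 0 -1 0;0.4 0 0 0 0;0.4 0 0 20 0;0.4 0 0 35 0"

```text
t: 10.15
tool_pos: [0.4558, 0.0708, 0.0713]
orientation: [0.666, 3.07, 0.0]
force: [0.2, -0.5, 0.2]
opening: 0.056
gripper_force: 0.0
```

arm_command --increments "1 0 0 0 0;1 0 0 0 0;1 0 0 0 0;1 0 0 0 0" --grip_force 8

```text
t: 10.55
tool_pos: [0.4562, 0.0709, 0.0727]
orientation: [0.665, 3.069, 0.001]
force: [-0.2, 0.1, -0.8]
opening: 0.0393
gripper_force: 8.0
```

Run:
```python
from h import *
s=robot.read_state();print(s['gripper_force'],s['opening'],s['tool_pos'],L(s['tool_pos']))
to(W([-.165,.02,.15]),2.718)
```

```text
7.999879717826843 0.039281168125588406 [0.4562 0.0709 0.0727] [-0.1978  0.1549  0.0727]
to [ 0.431 -0.066  0.15 ] shift [ -33.4 -134.7  -83.3] turn -0.003 q6 after ~ -1.3 | t 10.55 open 0.0393 F [-0.2  0.1 -0.8]
```

arm_command --increments "1 0 0 -8 0;1 0 -40 -8 0;1 -10 -80 -8 0;1 -20 -120 -8 0;1 -22 -135 -5 0"

```text
t: 11.05
tool_pos: [0.4199, -0.064, 0.0784]
orientation: [0.667, 3.067, -0.002]
force: [-0.1, -0.4, -1.0]
opening: 0.0394
gripper_force: 8.0
```

arm_command --increments "1 0 0 0 0;1 0 0 2 0;1 0 0 2 0" --grip_force 6

```text
t: 11.35
tool_pos: [0.4199, -0.0604, 0.075]
orientation: [0.664, 3.07, 0.001]
force: [-0.7, 0.0, -1.0]
opening: 0.04
gripper_force: 6.0
```

Run:
```python
from h import *
s=robot.read_state();print(s['gripper_force'],s['opening'],s['tool_pos'],L(s['tool_pos']),s['force'])
```

```text
6.000042110681534 0.03996741218751355 [ 0.4199 -0.0604  0.075 ] [-0.177   0.0203  0.075 ] [-0.7021  0.0312 -0.9767]
```

arm_command --increments "1 -12 0 0 0;1 -25 0 0 0;1 -38 0 -4 0;1 -51 0 -4 0;1 -63 0 -1 0" --grip_force 4

```text
t: 11.85
tool_pos: [0.4782, -0.0863, 0.0764]
orientation: [0.662, 3.07, 0.0]
force: [-0.6, -0.3, -0.4]
opening: 0.04
gripper_force: 4.0
```

```bash
cat >> h.py <<'E'
def tilt(f,lo,hi):
    "print hand + predicted vs seen amber axis in the side view"
    s=robot.read_state(); im,m=snap('side',f); g=s['tool_pos']-np.array([0,0,.006]); p0=proj(m,g)
    print('opening',s['opening'],'F',s['force'],'local',L(s['tool_pos']),'hand px',p0)
    a=amber(im,lo,hi)
    if a is None: print('no amber'); return
    u,v=a
    print('amber n',len(u),'centroid',u.mean(),v.mean(),'box',u.min(),u.max(),v.min(),v.max())
    d=Rs@np.array([1.,0,0])
    for k in range(0,91,15):
        f=np.radians(k); ax=np.sin(f)*d+np.cos(f)*np.array([0,0,1]); print(k,'base',proj(m,g-ax*.066),'cap top',proj(m,g+ax*.049))
E
python3 - <<'E'
from h import *
tilt('s3.png',(300,220),(440,330))
im=cv2.imread('pics/s3.png'); cv2.imwrite('pics/s3c.png',cv2.resize(im[190:310,290:450],None,fx=3.5,fy=3.5,interpolation=cv2.INTER_CUBIC))
E
```

```text
opening 0.04003589325608412 F [-0.5656 -0.3188 -0.4297] local [-0.1132  0.0206  0.0764] hand px [354.8933 244.8714]
amber n 398 centroid 359.3241206030151 253.74874371859298 box 352 369 237 270
0 base [353.463  265.3694] cap top [356.0058 228.9282]
15 base [357.1747 267.7801] cap top [353.1503 227.3692]
30 base [360.8122 268.6897] cap top [350.4603 227.0327]
45 base [364.1286 267.9864] cap top [348.1172 227.9115]
60 base [366.8822 265.6622] cap top [346.2693 229.916 ]
75 base [368.8557 261.8288] cap top [345.0259 232.8875]
90 base [369.8793 256.7235] cap top [344.4537 236.615 ]
```

View pics/s3c.png

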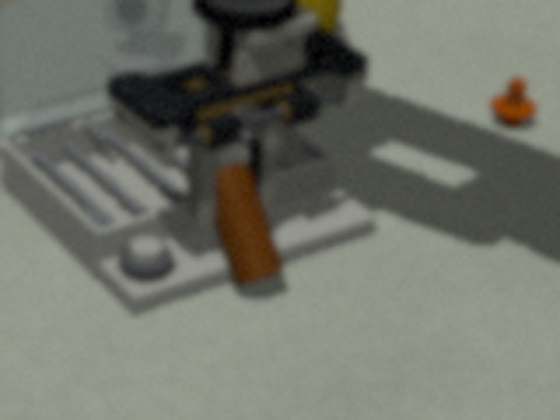

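The bottle is tilted about 40°, cap towards the tray, with its base near (364,267). I'll continue to about 60° and then lock.

arm_command --increments "1 -6 0 3 0;1 -12 0 6 0;1 -16 0 9 0;1 -16 0 9 0" --grip_force 4

```text
t: 12.3
tool_pos: [0.4915, -0.0937, 0.0663]
orientation: [-0.665, -3.07, -0.0]
force: [-0.8, 0.3, -0.2]
opening: 0.0398
gripper_force: 4.0
```

arm_command --increments "1 -2 0 0 0;1 -2 0 0 0;1 -2 0 -20 0;1 -2 0 -60 0;1 -2 0 -60 0" --grip_force 30

```text
t: 12.8
tool_pos: [0.4968, -0.0957, 0.1326]
orientation: [0.664, 3.061, -0.001]
force: [1.0, 0.2, -1.2]
opening: 0.0392
gripper_force: 30.0
```

Run:
```python
from h import *
tilt('s4.png',(300,190),(440,330))
to(W([.008,0,.15]),2.718); to(W([.008,0,.07]),2.718)
```

```text
opening 0.039195720762611935 F [ 1.0218  0.2186 -1.167 ] local [-0.0924  0.0196  0.1326] hand px [351.8634 223.0168]
amber n 403 centroid 357.6600496277916 230.16377171215882 box 349 369 214 246
0 base [350.4975 244.3131] cap top [352.9263 206.4441]
15 base [354.2194 246.534 ] cap top [350.0629 205.0439]
30 base [357.8631 247.209 ] cap top [347.3695 204.8962]
45 base [361.1812 246.2399] cap top [345.0276 205.9798]
60 base [363.9316 243.6357] cap top [343.1855 208.1902]
75 base [365.8967 239.527 ] cap top [341.9514 211.3553]
90 base [366.9067 234.1714] cap top [341.3914 215.2517]
to [ 0.58  -0.155  0.15 ] shift [-101.7  -19.   -25.1] turn -0.003 q6 after ~ -1.41 | t 12.85 open 0.0397 F [ 0.2  1.  -1.5]
to [ 0.58  -0.155  0.07 ] shift [-101.2  -19.1   54.9] turn -0.003 q6 after ~ -1.41 | t 12.85 open 0.0397 F [ 0.2  1.  -1.5]
```

Tilt is about 65° and locked. Next I'll carry it over the middle cradle and flatten it onto the rods.

arm_command --increments "1 -35 -6 0 0;1 -70 -12 0 0;1 -101 -19 0 0;1 -101 -19 20 0;1 -101 -19 35 0"

```text
t: 13.35
tool_pos: [0.577, -0.154, 0.0896]
orientation: [-0.666, -3.068, -0.0]
force: [-0.6, -0.4, -1.0]
opening: 0.0394
gripper_force: 30.0
```

Run:
```python
from h import *
s=robot.read_state(); print(s['force'],s['opening'])
to(W([.008,0,.07]),2.718);to(W([.008,0,.054]),2.718)
```

```text
[-0.6254 -0.3889 -1.0183] 0.03935485819078793
to [ 0.58  -0.155  0.07 ] shift [-3.3  0.7 13.6] turn -0.004 q6 after ~ -1.41 | t 13.35 open 0.0394 F [-0.6 -0.4 -1. ]
to [ 0.58  -0.155  0.054] shift [-3.3  0.7 29.6] turn -0.004 q6 after ~ -1.41 | t 13.35 open 0.0394 F [-0.6 -0.4 -1. ]
```

arm_command --increments "1 -2 0 6 0;1 -2 0 12 0;1 -2 0 18 0;1 -2 0 24 0;1 -2 0 29 0" --grip_force 4

```text
t: 13.85
tool_pos: [0.5795, -0.1545, 0.0629]
orientation: [0.665, 3.07, -0.0]
force: [0.4, -0.1, -0.3]
opening: 0.0399
gripper_force: 4.0
```

arm_command --increments "1 0 0 0 0;1 0 0 0 0" --grip_force 4

```text
t: 14.05
tool_pos: [0.579, -0.1544, 0.0627]
orientation: [-0.665, -3.07, -0.0]
force: [-0.4, -0.1, -0.1]
opening: 0.0398
gripper_force: 4.0
```

Run:
```python
from h import *
tilt('s5.png',(290,180),(440,330))
to(W([.008,0,.054]),2.718)
```

```text
opening 0.039765895455782366 F [-0.433  -0.1329 -0.0577] local [ 0.0067 -0.0002  0.0627] hand px [336.2012 227.7544]
amber n 297 centroid 342.016835016835 231.96969696969697 box 333 353 220 243
0 base [335.326  247.2039] cap top [336.8797 212.678 ]
15 base [338.5993 249.2697] cap top [334.3729 211.3511]
30 base [341.7757 249.9175] cap top [332.0288 211.1659]
45 base [344.6387 249.0595] cap top [330.0051 212.1089]
60 base [346.9792 246.7062] cap top [328.4303 214.0902]
75 base [348.6133 242.9786] cap top [327.3977 216.9563]
90 base [349.4006 238.1121] cap top [326.9631 220.5051]
to [ 0.58  -0.155  0.054] shift [-1.1  0.2  2.9] turn -0.003 q6 after ~ -1.41 | t 14.1 open 0.0399 F [-0.4 -0.3 -0.4]
```

arm_command --increments "1 0 0 3 0;1 0 0 4 0;0.5 0 0 4 0;0.45 0 0 4 0;0.45 0 0 4 0"

```text
t: 14.6
tool_pos: [0.5794, -0.1546, 0.059]
orientation: [0.665, 3.07, -0.0]
force: [0.2, -0.3, -0.3]
opening: 0.0507
gripper_force: 0.0
```

arm_command --increments "0.45 0 0 -10 0;0.45 0 0 -40 0;0.3 0 0 -80 0;0 0 0 -130 0;0 0 0 -150 0"

```text
t: 15.1
tool_pos: [0.5815, -0.1553, 0.2159]
orientation: [0.664, 3.062, -0.002]
force: [0.5, -0.1, -0.3]
opening: 0.0708
gripper_force: 0.0
```

Run:
```python
from h import *
im,m=snap('wrist','w3.png')
a=[proj(m,W((x,0,.0467))) for x in(-.0575,.0575)]; print(a)
for p in a: cv2.drawMarker(im,tuple(int(v) for v in p),(0,0,255),0,14,1)
cv2.imwrite('pics/w3.png',im)
T,_=snap('top','t3.png'); S,_=snap('side','s6.png')
print(cv2.absdiff(cv2.imread('pics/top0.png'),T)[205:245,195:235].max(),cv2.absdiff(cv2.imread('pics/side0.png'),S)[255:300,252:270].max())
print(robot.read_state()['opening'],robot.read_state()['tool_pos'])
```

```text
[array([319.9039, 149.0455]), array([320.3736, 272.7796])]
25 133
0.08240319499790286 [ 0.5807 -0.1551  0.2121]
```

View pics/w3.png

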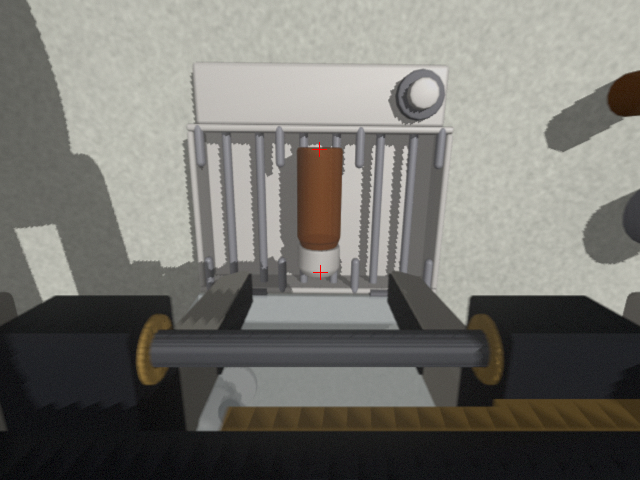

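Bottle A lies along the middle rods, its base at (320,149) and cap at (320,272), exactly on the predicted marks. The top view shows bottle B unmoved, so I'll go to it.

Run:
```python
from h import *
to([.5945,.161,.2],2.718)
```

```text
to [0.594 0.161 0.2  ] shift [118.3 293.4   5.6] turn -0.003 q6 after ~ -0.88 | t 15.25 open 0.0824 F [-0.1  0.2 -0.4]
```

arm_command --increments "0 118 293 -5 0;0 118 293 -5 0;0 118 293 -5 0;0 118 293 -5 0;0 118 293 -5 0"

```text
t: 15.75
tool_pos: [0.589, 0.097, 0.211]
orientation: [-0.665, -3.067, 0.001]
force: [0.7, 0.7, 0.0]
opening: 0.0927
gripper_force: 0.0
```

Run:
```python
from h import *
to([.5945,.161,.2],2.718)
```

```text
to [0.594 0.161 0.2  ] shift [21.5 60.6  4.9] turn -0.004 q6 after ~ -0.88 | t 15.75 open 0.0927 F [0.7 0.7 0. ]
```

arm_command --increments "0 21 60 0 0;0 21 60 0 0;0 21 60 0 0;0 21 60 0 0"

```text
t: 16.15
tool_pos: [0.5954, 0.1574, 0.2115]
orientation: [-0.665, -3.069, 0.002]
force: [0.2, -0.8, -0.6]
opening: 0.0931
gripper_force: 0.0
```

Run:
```python
from h import *
to([.5945,.161,.0667],2.718)
T,m=snap('top','t4.png');im,m=snap('wrist','w4.png')
print(proj(m,[.5945,.161,.115]))
g=cv2.GaussianBlur(cv2.cvtColor(im,6),(5,5),1)
print(cv2.HoughCircles(g[150:300,240:400],cv2.HOUGH_GRADIENT,1,50,param1=80,param2=15,minRadius=15,maxRadius=35))
u,v=amber(im,(250,120),(390,300)); print('amber',u.min(),u.max(),v.min(),v.max(), [ (y,u[v==y].mean()) for y in range(v.min(),v.max(),6)])
print(proj(m,[.5945,.161,0]))
```

```text
to [0.594 0.161 0.067] shift [  2.1   3.1 138.8] turn -0.003 q6 after ~ -0.88 | t 16.15 open 0.0931 F [ 0.2 -0.8 -0.6]
[325.3446 243.5374]
[[[84.5 95.5 20.5]]]
amber 309 336 212 218 [(212, np.float64(323.0))]
[323.7266 213.8025]
```

arm_command --increments "0 1 3 40 0;0 1 3 80 0;0 1 3 115 0;0 1 3 138 0;0 1 3 138 0"

```text
t: 16.75
tool_pos: [0.5932, 0.1591, 0.0702]
orientation: [-0.667, -3.062, 0.005]
force: [-0.6, 0.0, 0.3]
opening: 0.093
gripper_force: 0.0
```

arm_command --increments "1 0 0 0 0;1 0 0 0 0;1 0 0 0 0;1 0 0 0 0;1 0 0 0 0" --grip_force 8

```text
t: 17.25
tool_pos: [0.5969, 0.1618, 0.0758]
orientation: [0.665, 3.069, 0.001]
force: [-0.2, -0.6, -0.2]
opening: 0.0574
gripper_force: 0.0
```

arm_command --increments "1 0 0 0 0;1 0 0 0 0;1 0 0 0 0;1 0 0 0 0" --grip_force 8

```text
t: 17.65
tool_pos: [0.5963, 0.1616, 0.0749]
orientation: [-0.665, -3.07, 0.0]
force: [-0.3, -1.0, 1.9]
opening: 0.0399
gripper_force: 8.0
```

Run:
```python
from h import *
s=robot.read_state();print(s['gripper_force'],s['opening'],s['tool_pos'],L(s['tool_pos']))
to(W([-.177,.02,.12]),2.718)
```

```text
7.994845735756826 0.03990949414837673 [0.5963 0.1616 0.0749] [-0.1072  0.295   0.0749]
to [ 0.42  -0.061  0.12 ] shift [  68.8 -275.3  -51.1] turn -0.003 q6 after ~ -1.29 | t 17.65 open 0.0399 F [-0.3 -1.   1.9]
```

arm_command --increments "1 0 0 -25 0;1 0 0 -55 0;1 20 -45 -55 0;1 40 -85 -55 0;1 55 -130 -55 0"

```text
t: 18.15
tool_pos: [0.491, 0.0658, 0.1295]
orientation: [-0.663, -3.071, -0.0]
force: [1.2, -1.2, -0.5]
opening: 0.0396
gripper_force: 8.0
```

arm_command --increments "1 7 -45 0 0;1 14 -90 0 0;1 14 -135 0 0;1 14 -145 0 0;1 14 -145 15 0"

```text
t: 18.65
tool_pos: [0.4207, -0.0621, 0.1166]
orientation: [0.669, 3.065, -0.0]
force: [0.8, -0.7, -1.1]
opening: 0.0398
gripper_force: 8.0
```

Run:
```python
from h import *
s=robot.read_state();print(s['gripper_force'],s['opening'],s['tool_pos'],L(s['tool_pos']))
to(W([-.177,.02,.071]),2.718)
```

```text
7.9954957647794345 0.03983242733541419 [ 0.4207 -0.0621  0.1166] [-0.1756  0.019   0.1166]
to [ 0.42  -0.061  0.071] shift [ 1.6  0.9 39.6] turn -0.006 q6 after ~ -1.29 | t 18.65 open 0.0398 F [ 0.8 -0.7 -1.1]
```

arm_command --increments "1 1 1 15 0;1 1 1 30 0;1 1 1 38 0;1 1 1 38 0"

```text
t: 19.05
tool_pos: [0.4185, -0.0584, 0.0758]
orientation: [-0.665, -3.068, -0.0]
force: [-0.5, -0.1, -1.6]
opening: 0.0398
gripper_force: 8.0
```

Run:
```python
from h import *
s=robot.read_state();print(s['gripper_force'],s['opening'],s['tool_pos'],L(s['tool_pos']),s['force'])
```

```text
7.9994335770606995 0.039818267837255186 [ 0.4185 -0.0584  0.0758] [-0.1791  0.0215  0.0758] [-0.4653 -0.0964 -1.5951]
```

arm_command --increments "1 -13 0 -1 0;1 -27 0 -1 0;1 -40 0 -5 0;1 -53 0 -5 0;1 -65 0 -2 0" --grip_force 4

```text
t: 19.55
tool_pos: [0.4799, -0.086, 0.0802]
orientation: [0.664, 3.069, 0.0]
force: [0.1, 0.5, -0.4]
opening: 0.04
gripper_force: 4.0
```

arm_command --increments "1 -6 0 3 0;1 -12 0 6 0;1 -16 0 9 0;1 -16 0 9 0" --grip_force 4

```text
t: 19.95
tool_pos: [0.4929, -0.0923, 0.0694]
orientation: [-0.665, -3.07, -0.0]
force: [0.5, -0.1, -0.6]
opening: 0.04
gripper_force: 4.0
```

arm_command --increments "1 -2 0 0 0;1 -2 0 0 0;1 -2 0 -20 0;1 -2 0 -60 0;1 -2 0 -60 0" --grip_force 30

```text
t: 20.45
tool_pos: [0.4981, -0.0941, 0.1355]
orientation: [0.663, 3.062, -0.001]
force: [2.4, 0.3, -1.2]
opening: 0.0397
gripper_force: 30.0
```

Run:
```python
from h import *
tilt('s7.png',(300,190),(440,330))
to(W([.008,.067,.13]),2.718)
```

```text
opening 0.03967074164479685 F [ 2.3537  0.2663 -1.2166] local [-0.0918  0.0216  0.1355] hand px [351.1914 222.131 ]
amber n 704 centroid 350.7599431818182 231.94886363636363 box 329 369 214 246
0 base [349.8411 243.4842] cap top [352.2422 205.5127]
15 base [353.5621 245.7001] cap top [349.3795 204.1176]
30 base [357.2041 246.3666] cap top [346.6877 203.9777]
45 base [360.5197 245.3858] cap top [344.348 205.071]
60 base [363.2669 242.7673] cap top [342.5086 207.2926]
75 base [365.2283 238.6426] cap top [341.2777 210.4694]
90 base [366.2342 233.2704] cap top [340.7208 214.3773]
to [ 0.608 -0.094  0.13 ] shift [-100.8   46.    -2.2] turn -0.003 q6 after ~ -1.3 | t 20.5 open 0.0396 F [ 0.3  0.2 -1.6]
```

The tilt matches the first bottle. I'll carry it to the left cradle, offset 3 mm inward so the fingers clear the side wall.

arm_command --increments "1 -35 16 0 0;1 -70 32 0 0;1 -101 46 0 0;1 -101 46 20 0;1 -101 46 37 0"

```text
t: 21.0
tool_pos: [0.6056, -0.0929, 0.0907]
orientation: [-0.664, -3.069, 0.0]
force: [-0.3, -0.3, -1.2]
opening: 0.0395
gripper_force: 30.0
```

Run:
```python
from h import *
s=robot.read_state(); print(s['force'],s['opening'])
to(W([.008,.067,.056]),2.718)
```

```text
[-0.3337 -0.2796 -1.1661] 0.039470850933213945
to [ 0.608 -0.094  0.056] shift [-2.4  0.1 28.7] turn -0.003 q6 after ~ -1.3 | t 21.0 open 0.0395 F [-0.3 -0.3 -1.2]
```

arm_command --increments "1 -2 0 6 0;1 -2 0 12 0;1 -2 0 18 0;1 -2 0 24 0;1 -2 0 29 0" --grip_force 4

```text
t: 21.5
tool_pos: [0.6077, -0.094, 0.064]
orientation: [0.665, 3.069, -0.0]
force: [1.1, -0.0, -1.3]
opening: 0.0401
gripper_force: 4.0
```

arm_command --increments "1 0 0 1 0;1 0 0 2 0;1 0 0 2 0"

```text
t: 21.8
tool_pos: [0.6075, -0.0939, 0.0619]
orientation: [-0.665, -3.07, 0.0]
force: [-0.6, 0.6, -0.6]
opening: 0.0397
gripper_force: 4.0
```

Run:
```python
from h import *
s=robot.read_state(); print(s['force'],s['opening'])
to(W([.008,.067,.056]),2.718)
```

```text
[-0.5906  0.6401 -0.5881] 0.03968480573518138
to [ 0.608 -0.094  0.056] shift [-0.2  0.4 -0.1] turn -0.003 q6 after ~ -1.3 | t 21.8 open 0.0397 F [-0.6  0.6 -0.6]
```

arm_command --increments "0.52 0 0 0 0;0.52 0 0 0 0;0.52 0 0 0 0;0.52 0 0 -5 0;0.52 0 0 -12 0"

```text
t: 22.3
tool_pos: [0.6072, -0.0939, 0.0739]
orientation: [-0.665, -3.069, -0.0]
force: [0.6, -0.3, 0.5]
opening: 0.0447
gripper_force: 0.1
```

arm_command --increments "0.52 0 0 -20 0;0.52 0 0 -60 0;0.52 0 -20 -110 0;0.5 0 -60 -140 0;0.5 0 -60 -140 0"

```text
t: 22.8
tool_pos: [0.5845, -0.1527, 0.2214]
orientation: [0.667, 3.059, -0.005]
force: [0.7, 0.2, 1.4]
opening: 0.0463
gripper_force: 0.0
```

Run:
```python
from h import *
im,m=snap('wrist','w5.png')
for y in (0,.07):
  for x in(-.0575,.0575):
    p=proj(m,W((x,y,.0467))); print(p); cv2.drawMarker(im,tuple(int(v) for v in p),(0,0,255),0,14,1)
cv2.imwrite('pics/w5.png',im)
print(robot.read_state()['t'],robot.read_state()['opening'])
to(W([.10,0,.31]),YAW+np.pi/2)
```

```text
[315.8552 146.5188]
[316.9631 268.6955]
[394.9446 145.9899]
[388.907  268.2687]
22.85 0.046215863481646
to [ 0.664 -0.193  0.31 ] shift [-90.9  -4.2 -96.8] turn 1.564 q6 after ~ 0.14 | t 22.85 open 0.0462 F [ 0.3  0.4 -0.9]
```

View pics/w5.png

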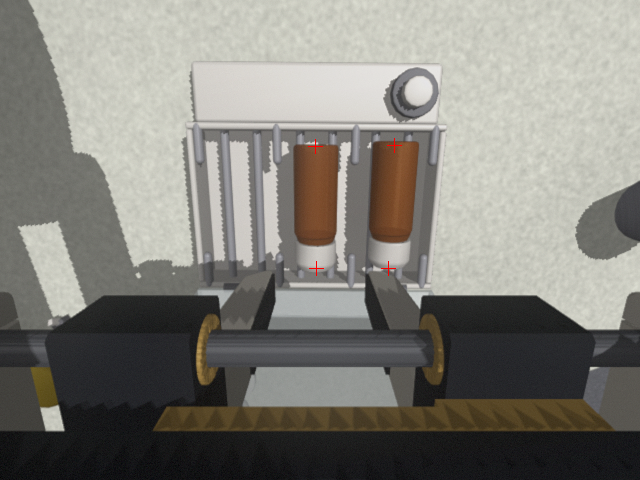

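Both bottles lie on their marks: the middle one from (316,146) to (316,268), the left one from (395,146) to (389,268). Now I'll close the cover, rising first.

arm_command --increments "0.6 0 0 -50 0.15;0.6 0 0 -100 0.3;0.7 0 0 -120 0.45;0.7 0 0 -120 0.6;0.7 0 0 -120 0.74" --grip_force 20

```text
t: 23.35
tool_pos: [0.5831, -0.1477, 0.3336]
orientation: [-1.738, -2.617, -0.001]
force: [0.0, -0.0, -1.0]
opening: 0.0284
gripper_force: 0.0
```

arm_command --increments "0.78 0 0 0 0.15;0.78 0 0 0 0.3;0.78 0 0 0 0.45;0.78 0 0 0 0.6;0.78 0 0 0 0.74"

```text
t: 23.85
tool_pos: [0.5826, -0.1475, 0.3319]
orientation: [-2.565, -1.81, 0.002]
force: [-0.7, 0.2, 0.1]
opening: 0.0203
gripper_force: 0.0
```

Run:
```python
from h import *
s=robot.read_state(); print(s['tool_pos'],s['opening'])
print(L([.6737,-.1984,.243]),L(cov(.191,.016,1.65)))
to([.674,-.197,.31],YAW+np.pi/2)
im,m=snap('wrist','w6.png'); print([proj(m,cov(.191,.016,a,y)) for a in (1.6,1.65) for y in (.045,-.045)])
S,m=snap('side','s8.png');print([proj(m,cov(.191,.016,a,y)) for a in (1.55,1.6,1.65,1.7) for y in (.045,-.045)])
cv2.imwrite('pics/s8c.png',np.hstack([cv2.resize(S[130:230,270:390],(480,400)),cv2.resize(im,(320,240))[:, :].repeat(1,0) if 0 else cv2.copyMakeBorder(cv2.resize(im,(320,240)),0,160,0,0,0)]))
```

```text
[ 0.5826 -0.1475  0.3319] 0.020299885123625735
[ 0.1111 -0.0014  0.243 ] [0.1091 0.     0.2351]
to [ 0.674 -0.197  0.31 ] shift [-16.1 102.8  15.7] turn 0.081 q6 after ~ 0.14 | t 23.85 open 0.0203 F [-0.7  0.2  0.1]
[array([456.9806, 206.1928]), array([435.5308, 323.0232]), array([469.6992, 206.9777]), array([447.2739, 323.1024])]
[array([308.3143, 161.8865]), array([335.5621, 155.9115]), array([306.5409, 161.0037]), array([333.699, 155.086]), array([304.7955, 160.2974]), array([331.8599, 154.4322]), array([303.0826, 159.7669]), array([330.0497, 153.9493])]
```

View pics/s8c.png

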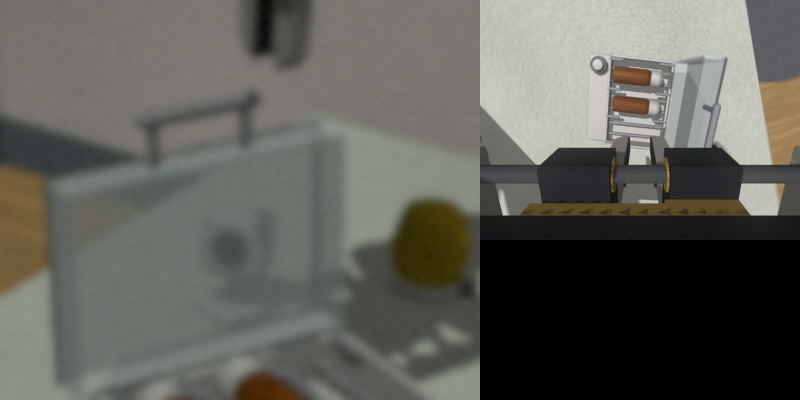

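The side view shows the handle ends at (306,161) and (333,154.5), so the cover is at about 1.62 rad. I'll descend on the bar.

arm_command --increments "0.78 -16 40 5 0.04;0.78 -16 80 10 0.08;0.78 -16 101 16 0.08;0.78 -16 101 16 0.08;0.78 -16 101 16 0.08"

```text
t: 24.45
tool_pos: [0.6725, -0.1963, 0.316]
orientation: [-2.627, -1.718, 0.003]
force: [0.1, -1.0, 0.4]
opening: 0.0204
gripper_force: 0.0
```

Run:
```python
from h import *
to(W([.1085,0,.244]),YAW+np.pi/2)
im,m=snap('wrist','w7.png'); print([proj(m,cov(.191,.016,a,y)) for a in (1.6,1.65) for y in (.045,-.045)])
cv2.imwrite('pics/w7c.png',im[100:360,200:460])
```

```text
to [ 0.672 -0.196  0.244] shift [ 0.1 -0.4 66.1] turn 0.01 q6 after ~ 0.14 | t 24.45 open 0.0204 F [ 0.1 -1.   0.4]
[array([305.553 , 186.3671]), array([305.6091, 314.5065]), array([320.3876, 186.2937]), array([319.0642, 313.7754])]
```

View pics/w7c.png

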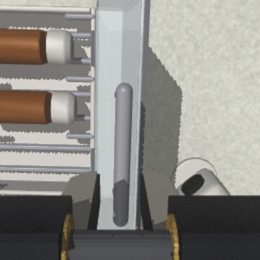

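The bar runs at column 322, so the cover is at about 1.65 rad. Descend and grip.

arm_command --increments "0.78 0 1 25 0.01;0.78 0 1 50 0.01;0.78 0 1 66 0.01;0.78 0 1 66 0.01"

```text
t: 24.9
tool_pos: [0.672, -0.1965, 0.2491]
orientation: [-2.637, -1.701, 0.004]
force: [-0.5, 1.0, -0.5]
opening: 0.0201
gripper_force: 0.0
```

arm_command --increments "1 0 0 0 0;1 0 0 0 0;1 0 0 0 0" --grip_force 20

```text
t: 25.2
tool_pos: [0.6743, -0.1975, 0.2539]
orientation: [2.639, 1.701, 0.003]
force: [-0.8, 0.0, 2.5]
opening: 0.0102
gripper_force: 20.0
```

Run:
```python
from h import *
s=robot.read_state(); g=s['tool_pos']-np.array([0,0,.006]); print(L(g),s['opening'],s['gripper_force'],s['force'])
for th in (1.55,1.45,1.35,1.25,1.15,1.05,.95,.85,.75,.65,.55,.45,.35,.25,.15,.07,0): d=L(cov(.191,.016,th))-L(cov(.191,.016,1.65)); print(th,np.round(d[[0,2]]*1000,1))
```

```text
[ 0.1113 -0.0004  0.2479] 0.010206219168442793 19.99811589717865 [-0.8208  0.037   2.4604]
1.55 [-19.    2.2]
1.45 [-38.2   2.4]
1.35 [-57.3   0.7]
1.25 [-76.1  -2.8]
1.15 [-94.5  -8.3]
1.05 [-112.2  -15.5]
0.95 [-129.1  -24.5]
0.85 [-145.1  -35.1]
0.75 [-159.9  -47.2]
0.65 [-173.4  -60.8]
0.55 [-185.5  -75.7]
0.45 [-196.1  -91.6]
0.35 [-205.  -108.6]
0.25 [-212.2 -126.4]
0.15 [-217.5 -144.8]
0.07 [-220.5 -159.8]
0 [-222.1 -173.1]
```

arm_command --increments "1 0 -19 -2 0;1 0 -38 -2.5 0;1 0 -57 -1 0;1 0 -76 3 0;1 0 -94.5 8 0"

```text
t: 25.7
tool_pos: [0.5887, -0.158, 0.2462]
orientation: [2.637, 1.7, 0.006]
force: [4.4, 3.0, 1.6]
opening: 0.0097
gripper_force: 20.0
```

arm_command --increments "1 0 -18 7 0;1 0 -35 16 0;1 0 -50.5 27 0;1 0 -65.5 39 0;1 0 -79 52.5 0"

```text
t: 26.2
tool_pos: [0.5168, -0.1248, 0.1934]
orientation: [2.638, 1.701, 0.007]
force: [4.1, 3.5, 0.3]
opening: 0.01
gripper_force: 20.0
```

arm_command --increments "1 0 -12 15 0;1 0 -22.5 31 0;1 0 -31.5 48 0;1 0 -39 65.5 0;1 0 -44 84 0"

```text
t: 26.7
tool_pos: [0.4758, -0.106, 0.108]
orientation: [-2.639, -1.702, -0.003]
force: [-1.0, 8.4, 1.5]
opening: 0.0097
gripper_force: 20.0
```

Run:
```python
from h import *
s=robot.read_state(); g=s['tool_pos']-np.array([0,0,.006]); print(L(g),s['opening'],s['gripper_force'],s['force'])
to(W(np.array([.1113,-.0004,.2479])+[-.2221,0,-.1731]),YAW+np.pi/2)
```

```text
[-0.1073  0.0016  0.102 ] 0.009741457107892159 20.032102167606354 [-0.9567  8.3791  1.5351]
to [ 0.472 -0.106  0.075] shift [-2.1 -3.5 27.2] turn -0.003 q6 after ~ 0.2 | t 26.7 open 0.0097 F [-1.   8.4  1.5]
```

arm_command --increments "1 0 -2 14 0;1 0 -4 26 0;1 0 -4 29 0;1 0 -4 31 0;1 0 -4 31 0"

```text
t: 27.2
tool_pos: [0.471, -0.1041, 0.076]
orientation: [-2.637, -1.7, 0.001]
force: [-4.7, 8.1, -0.7]
opening: 0.0104
gripper_force: 20.0
```

Run:
```python
from h import *
s=robot.read_state(); g=s['tool_pos']-np.array([0,0,.006]); print(L(g),s['opening'],s['gripper_force'],s['force'])
```

```text
[-0.1125  0.0013  0.07  ] 0.0104367034281422 20.019509196281433 [-4.7147  8.0882 -0.736 ]
```

arm_command --increments "1 0 0 3 0;1 0 0 6 0;1 0 0 8 0;1 0 0 8 0"

```text
t: 27.6
tool_pos: [0.4708, -0.1047, 0.0704]
orientation: [-2.637, -1.7, 0.003]
force: [-18.5, 9.1, 26.0]
opening: 0.0104
gripper_force: 20.0
```

Run:
```python
from h import *
s=robot.read_state(); g=s['tool_pos']-np.array([0,0,.006]); print(L(g),s['opening'],s['force'])
S,m=snap('side','s9.png')
for th in (0,.05,.1): print(th,[proj(m,cov(.156,.036,th,y)) for y in(.115,-.115)],proj(m,cov(0,.036,th,.115)))
```

```text
[-0.1124  0.0007  0.0644] 0.010352383739611592 [-18.5339   9.1312  26.0066]
0 [array([317.8046, 244.5373]), array([387.0265, 222.8802])] [288.81   219.2709]
0.05 [array([317.4576, 241.6599]), array([386.8398, 220.1814])] [288.503  219.0171]
0.1 [array([317.0304, 238.7396]), array([386.5629, 217.4488])] [288.1977 218.7921]
```

The upward force reached 26 N, so the cover is on its stop. Release and rise.

arm_command --increments "0.8 0 0 -6 0;0.8 0 0 -6 0;0.8 0 0 -6 0;0.8 0 0 -40 0;0.8 0 0 -90 0"

```text
t: 28.15
tool_pos: [0.4696, -0.1052, 0.1559]
orientation: [-2.637, -1.699, 0.007]
force: [0.5, -0.4, 0.2]
opening: 0.0185
gripper_force: 0.0
```

Run:
```python
from h import *
im,m=snap('side','s10.png'); g=cv2.cvtColor(im,6).astype(int)
old=cv2.cvtColor(cv2.imread('pics/side0.png'),6).astype(int)
# dark top-front edge of the dome: rows of the minimum along columns, against prediction per angle
for f in (.2,.35,.5):
    P={th:proj(m,cov(.156,.036,th,.115-.23*f)) for th in(0,.05,.1,.15)}
    u=int(round(P[0][0])); print('col',u,{k:round(v[1],1) for k,v in P.items()},'now',g[225:255,u].tolist(),)
s=robot.read_state(); print(s['force'],s['opening'],L(s['tool_pos']))
to(W([-.105,.088,.10]),YAW+np.pi/2)
```

```text
col 333 {0: np.float64(239.9), 0.05: np.float64(237.1), 0.1: np.float64(234.2), 0.15: np.float64(231.3)} now [97, 96, 96, 95, 95, 93, 93, 92, 90, 92, 94, 99, 104, 100, 83, 71, 75, 77, 73, 69, 65, 66, 67, 65, 71, 84, 91, 91, 91, 90]
col 343 {0: np.float64(236.6), 0.05: np.float64(233.7), 0.1: np.float64(230.9), 0.15: np.float64(228.0)} now [123, 118, 112, 104, 103, 100, 101, 101, 103, 99, 89, 76, 65, 66, 68, 71, 74, 85, 93, 91, 86, 82, 82, 91, 88, 86, 89, 88, 87, 90]
col 354 {0: np.float64(233.3), 0.05: np.float64(230.5), 0.1: np.float64(227.7), 0.15: np.float64(224.8)} now [123, 124, 128, 129, 129, 129, 123, 105, 83, 75, 75, 78, 73, 71, 71, 69, 72, 75, 84, 95, 99, 103, 102, 92, 79, 80, 89, 105, 126, 135]
[ 3.8687 -0.8699  6.9141] 0.018698600741170943 [-0.1076  0.0005  0.1674]
to [ 0.513 -0.028  0.1  ] shift [87.5  1.8 61.5] turn -0.003 q6 after ~ 0.37 | t 28.2 open 0.0187 F [ 3.9 -0.9  6.9]
```

The dome edge at rows 240, 237 and 234 matches 0 rad, so the cover is shut. Now the button, with fingers closed.

arm_command --increments "1 45 1 -5 0;1 87 2 0 0;1 87 2 20 0;1 87 2 40 0;1 87 2 40 0"

```text
t: 28.7
tool_pos: [0.508, -0.0268, 0.1153]
orientation: [-2.638, -1.701, 0.006]
force: [0.3, 0.4, -0.4]
opening: 0.0005
gripper_force: 0.0
```

Run:
```python
from h import *
s=robot.read_state(); print(s['opening'],s['force'],L(s['tool_pos']))
to(W([-.105,.088,.061]),YAW+np.pi/2)
```

```text
0.00048405844215729406 [ 0.2579  0.3939 -0.4348] [-0.1105  0.087   0.1153]
to [ 0.513 -0.028  0.061] shift [ 1.1  5.7 48.3] turn -0.002 q6 after ~ 0.37 | t 28.7 open 0.0005 F [ 0.3  0.4 -0.4]
```

arm_command --increments "1 1 3 20 0;1 1 4 40 0;1 1 4 40 0;1 1 4 40 0"

```text
t: 29.1
tool_pos: [0.514, -0.0285, 0.0791]
orientation: [-2.641, -1.701, 0.0]
force: [-0.7, 0.5, 0.3]
opening: 0.0004
gripper_force: 0.0
```

Run:
```python
from h import *
s=robot.read_state(); print(s['opening'],s['force'],L(s['tool_pos']))
to(W([-.105,.088,.061]),YAW+np.pi/2)
```

```text
0.00038861716972863323 [-0.7072  0.5079  0.2831] [-0.1043  0.088   0.0791]
to [ 0.513 -0.028  0.061] shift [ 0.  -0.7 12.1] turn -0.003 q6 after ~ 0.37 | t 29.1 open 0.0004 F [-0.7  0.5  0.3]
```

arm_command --increments "1 0 -1 10 0;1 0 -1 14 0;1 0 -1 18 0;1 0 -1 19 0;1 0 -1 19 0"

```text
t: 29.6
tool_pos: [0.5136, -0.0279, 0.0611]
orientation: [2.64, 1.701, 0.001]
force: [-6.0, -0.3, 14.5]
opening: 0.0007
gripper_force: 7.3
```

Run:
```python
from h import *
s=robot.read_state(); print(s['force'],L(s['tool_pos'])-[0,0,.025])
```

```text
[-5.9815 -0.3174 14.5114] [-0.1049  0.0883  0.0361]
```

arm_command --increments "1 0 0 1 0;1 0 0 2 0;1 0 0 2 0"

```text
t: 29.9
tool_pos: [0.5138, -0.0279, 0.0607]
orientation: [2.64, 1.701, 0.001]
force: [-14.0, 1.2, 30.5]
opening: 0.0003
gripper_force: 15.7
```

arm_command --increments "1 0 0 -20 0;1 0 0 -60 0;0.8 0 0 -100 0;0.5 0 0 -130 0;0.5 0 0 -130 0"

```text
t: 30.4
tool_pos: [0.516, -0.0282, 0.193]
orientation: [2.636, 1.698, 0.011]
force: [0.5, -0.3, 0.4]
opening: 0.0199
gripper_force: 0.0
```

Run:
```python
from h import *
s=robot.read_state(); print(s['force'],L(s['tool_pos']))
im,m=snap('side','s11.png'); o=cv2.imread('pics/s10.png'); d=cv2.absdiff(im,o)
P=proj(m,W([-.105,.088,.042])); print(P, d[250:272,322:342].max())
g=cv2.cvtColor(im,6).astype(int); print(g[225:255,333].tolist())
w,mw=snap('wrist','w8.png')
for y in (0,.07):
    ps=[proj(mw,W((x,y,.0467))) for x in (-.0575,0,.0575)]; print(np.round(ps), [w[int(p[1]),int(p[0])].tolist() for p in ps if 0<=p[1]<480 and 0<=p[0]<640])
```

```text
[ 0.4651 -0.3245  0.4006] [-0.1026  0.089   0.193 ]
[331.6145 259.3796] 8
[92, 96, 92, 94, 93, 92, 89, 88, 89, 89, 91, 96, 104, 97, 79, 70, 71, 73, 74, 66, 66, 63, 65, 65, 72, 80, 88, 91, 91, 88]
[[370. 325.]
 [432. 325.]
 [495. 325.]] [[55, 63, 65], [30, 26, 28], [31, 33, 30]]
[[372. 252.]
 [439. 252.]
 [505. 252.]] [[111, 128, 147], [110, 130, 150], [163, 164, 159]]
```

The button bottomed at 6 mm and sprang back, the cover is still shut, and the gripper is clear. Handing in.

```bash
python3 -c "
from plant import robot
print(robot.close_job())"
```

```text
the job is handed in; nothing more can be done
None
```

I handed the job in at about 30 s: the two bottles present lie in the middle and left cradles, the cover is shut, and the start button was pressed fully and sprang back; the hand-in call returned no verdict.

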